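# Show the pink sample tube to the inspection camera

## Task

Take the centrifuge tube with the pink sample out of the white foam rack and present it to the inspection camera: hold it in the air, cap up, with its pink sample midway between the two red prong tips in front of the lens, and the tube leaning just as the camera head leans so that it stands square to the line of sight, in line with the head's own upright. Finish holding it there, still, without letting go or touching the camera; do not knock the other tubes, and do not disturb the camera, the amber bottle, the petri dish or the white pot.

Things in the scene. Friction and masses are not known exactly. Their poses are not given: they have to be found in the camera images.
- foam_rack: white foam tube rack, fixed, 78x200x50 mm high, two rows of five cells (29x30 mm). Origin: centre of its underside; x across the rows, y along it. Tubes stand on its floor, 10 mm up, in cells at (17.5, 80), (-17.5, 0), (17.5, -80) mm, in any order; other cells empty. Fixed stacks of tip boxes, up to 250 mm high, stand behind it on the bench beyond x = 0.53 m, y -0.1 to 0.21 m: pass in front
- pink_tube: the tube to show: clear 50 ml centrifuge tube with a pink sample in its lower end and an orange screw cap (the cap is fixed to it). 116 mm long, body 28 mm in diameter, cap 35 mm in diameter over the top 15 mm. About 35 g. Origin at the centre of its lower end, z along the tube to the cap. It lifts straight out of the rack and can be held by the cap or by the body
- pink_tube_sample (a point): the middle of the pink sample: on the axis of the pink tube, 22 mm up from its lower end; axes as the tube's
- cream_tube: same kind of tube with a cream-coloured sample, jammed fast in its cell; origin and axes as for the pink tube. Not to be touched
- clear_tube: same kind of tube, empty and colourless, jammed fast in its cell; origin and axes as for the pink tube. Not to be touched
- inspection_camera: camera on a fixed stand: foot 104 mm in diameter, post, white head 66x60x54 mm with black lens. Origin: centre of the foot's underside; lens looks to its -x, roughly at the robot, 6 to 30 degrees down. The head's stiff hinge (along y, 240 mm up) stays as found. Two thin prongs run forward from the head's sides, 100 mm apart, each ending in a red ball 12 mm in diameter
- focus (a point): where to show the sample: midway between the red prong tips, 60 mm in front of the lens, 120 mm from the head's hinge. Axes are the head's: line of sight along -x, y from prong to prong, z the head's own upright, square to the line of sight, leaning towards the side the lens looks to. Tube axis along this z, cap to +z
- amber_bottle: amber bottle with black cap, 52 mm in diameter, 125 mm high, loose on the bench; origin at the centre of its underside, z up
- petri_dish: petri dish, 60 mm in diameter, 15 mm high, loose on the bench; origin at the centre of its underside
- white_pot: white screw pot, 54 mm in diameter, 74 mm high, loose on the bench; origin at the centre of its underside
There are look-alikes about, which are no part of the job. Of the things that look like the amber_bottle, take the one that is farthest to the robot's left at the start.

How it is judged:
On the way:
1. the pink tube is lifted clear out of the rack, held by the fingers (z of pink_tube in the frame of foam_rack above 0.06 m and contact force between the fingers and pink_tube above 1 N), for 0.2 s.
At the end, for the whole second after the job is handed in: The fingers hold the pink tube still, cap up, sample within 15 mm of the focus, axis within 0.18 rad of the head's upright; nothing touches the camera, whose focus moved under 8 mm; bottle (upright), petri dish and white pot moved under 30 mm (distance between pink_tube_sample and focus below 0.015 m and angle between the z axis of pink_tube and the z axis of focus, either way round below 0.18 rad and angle between pink_tube's own z axis and vertical below 1 rad and height (world z) of pink_tube above 0.08 m and contact force between the fingers and pink_tube above 1 N and contact force between each of pink_tube, the arm, the fingers and inspection_camera below 0.3 N and linear speed of pink_tube below 0.02 m/s and angular speed of pink_tube below 0.2 rad/s and distance of focus from where it was at the start of the episode below 0.008 m and distance of each of amber_bottle, petri_dish, white_pot from where it was at the start of the episode below 0.03 m and angle between amber_bottle's own z axis and vertical below 0.3 rad); the arm keeps its last pose, push and grip.
It fails at once if the camera is knocked or turned (focus point moved over 8 mm) (distance of focus from where it was at the start of the episode above 0.008 m).
It fails at once if another tube is gripped or knocked (over 8 N) (contact force between any of the fingers, the arm, pink_tube and cream_tube above 8 N or contact force between any of the fingers, the arm, pink_tube and clear_tube above 8 N).
It fails at once if the bottle, petri dish or white pot is pushed over 30 mm, or the bottle tipped (distance of any of amber_bottle, petri_dish, white_pot from where it was at the start of the episode above 0.03 m or angle between amber_bottle's own z axis and vertical above 0.3 rad).
It also fails if it takes over 35 s, if anything falls off the work surface, if the arm or the gripper's body presses on something with over 40 N, if the wrist force passes 120 N, or if a joint passes its speed limit or range.

## Robot

A 7-joint arm with a two-finger parallel gripper is mounted at the origin on a cart in front of the work surface, level with it; the furniture and walls round the work are solid. World frame = base frame: x ahead of the robot, y to its left, z up, the work surface at z = 0. Lengths are in m, angles in rad, forces in N, time in s.
With the tool pointing down it reaches from about 0.35 to 0.9 m from the base axis. Payload 19.9 kg.
Tool frame: the origin (TCP) lies between the finger pads; the fingertips stand 14 mm ahead of it and the grasp point (between the pads) lies 5 mm behind it; z points along the fingers, y is the line along which they close (so a half turn about z gives the same grasp; the last joint's range is limited). The gripper opens to 94 mm and grips with 3 to 60 N. Pads are 16 mm wide; open, the fingers measure 119 mm over their backs; the gripper's body (75 mm by 177 mm) begins 78 mm behind the grasp point.
Start: joints at [1.274, 0.417, -0.01, 1.614, 0.005, 1.111, -0.053], TCP at [0.158, -0.605, 0.219] pointing down, gripper open.
Joint ranges: [-2.81, 2.81], [-0.39, 2.02], [-1.27, 1.25], [0.06, 2.57], [-1.19, 4.33], [0.19, 2], [-2.82, 2.82]. Speed limits (rad/s): [1.89, 1.89, 2.39, 2.39, 3.01, 3.01, 3.01].

## Interface

Orientations are given as a unit quaternion [x, y, z, w].
In Python, from cell import bot gives the robot as it stands. The module is installed in compiled form; this text tells all that it offers.
- The arm moves only by the tool drive_tool, never from a script. Its argument "targets" is one flat list of numbers, 5 for each row, row after row: the shift along the tool's x, y, z in mm, then the turn about the tool's z in degrees, then the closure, from 0 (fully open) to 1 (shut). In form: [x, y, z, spin, hand, x, y, z, spin, hand, ...]. A call has 1 to 8 rows; each row shifts and turns the commanded pose from where the row before left it, along the tool's axes as they then stand; what a row does not reach is not made up. A row lasts 1/12 s, in which the tool goes at most 41.7 mm and 7.16 degrees, less where a joint would pass 70% of its speed; a pose out of reach is approached as far as the arm can. A call with a gripper value outside its range is refused whole. The fingers move at their own pace and stop on an object; "squeeze" is the grip in N (left out, the last holds). Time passes only in rows, so rows that do not move let the fingers close. It gives the time, the measured TCP pose, the force, the opening and the grip force at its end, in the units of the state.
- bot.sense(): the state, without advancing time (a new reading comes with each control period).
- bot.grab_frame(name): name is "side" or "top"; returns the picture (400x640x3 uint8, red, green, blue); there is no depth.
- bot.calibration(name): a dict with "camera_matrix" (3x3 intrinsics, pixels), "dist" ([k1, k2, p1, p2, k3] as OpenCV has them; the pictures are not rectified), "extrinsics" (4x4, takes a point from camera to world coordinates). Camera axes: x right, y down, z forward; pixel columns grow to the right and rows downward; lengths in m; the calibration is good to about 2 mm. A picture is of the moment at which its call begins. calibration takes no time and is no camera call.
- bot.close_job(): hands the job in; it is judged then, once.
The state is a dict: "time_s": time; "joint_positions": joint angles; "dq": joint speeds; "tau": joint torques, N m; "tool_pos": TCP position; "eef_rot": TCP orientation; "contact_force": force on the tool from outside, world axes, zero at the start; "ft_torque": the same for the moment, N m; "opening": finger opening in m; "gripper_force": force on a finger pad.
Only numpy, scipy, OpenCV 4.12 (cv2) and the standard library are available. Lean on these libraries where they do the work, as an engineer would, in place of code of your own. Each camera call takes 0.05 s, during which the arm holds its last target. There are 200 camera calls.

## Working session

There is one attempt and no reset: what is moved stays moved. The work goes in short steps, Python scripts to look and compute and a tool call to move; the robot and the scene stay as the last step left them, time stands still between calls to the robot, and variables do not carry over. Pictures are saved under pics/ and viewed, at most 10 in all, crops included, and the job is handed in when it is done.

Besides the shell and the picture viewer there is one more tool, called after "Call:" as a command line: name --argument value ..., lists and objects as JSON in quotes. drive_tool: Moves the arm, as the interface text tells. Its arguments: {"type":"object","properties":{"targets":{"type":"array"},"squeeze":{"type":"number"}},"required":["targets"]}

```bash
mkdir -p pics; python3 - <<'E'
from cell import bot
import cv2,numpy as np
for n in("side","top"):
    f=bot.grab_frame(n);cv2.imwrite(f"pics/{n}0.png",f[:,:,::-1])
    c=bot.calibration(n);print(n,np.round(c["camera_matrix"],1).tolist(),np.round(c["dist"],3),np.round(c["extrinsics"],3).tolist())
s=bot.sense();print(s["time_s"],s["tool_pos"],s["eef_rot"],s["opening"])
E
```

```text
side [[428.2, 0.0, 316.8], [0.0, 428.2, 200.4], [0.0, 0.0, 1.0]] [0.033 0.    0.    0.    0.   ] [[0.947, -0.214, 0.24, 0.249], [-0.321, -0.602, 0.731, -0.773], [-0.012, -0.769, -0.639, 0.904], [0.0, 0.0, 0.0, 1.0]]
top [[401.5, 0.0, 322.4], [0.0, 401.5, 197.4], [0.0, 0.0, 1.0]] [-0.044  0.     0.     0.     0.   ] [[-0.016, -0.982, 0.186, 0.32], [-1.0, 0.016, -0.005, 0.07], [0.002, -0.186, -0.983, 1.287], [0.0, 0.0, 0.0, 1.0]]
0.1 [ 0.1574525  -0.60452572  0.21891248] [ 9.91893122e-01  1.27073778e-01 -9.73055645e-05 -5.29088115e-04] 0.09401992194082638
```

View pics/side0.png

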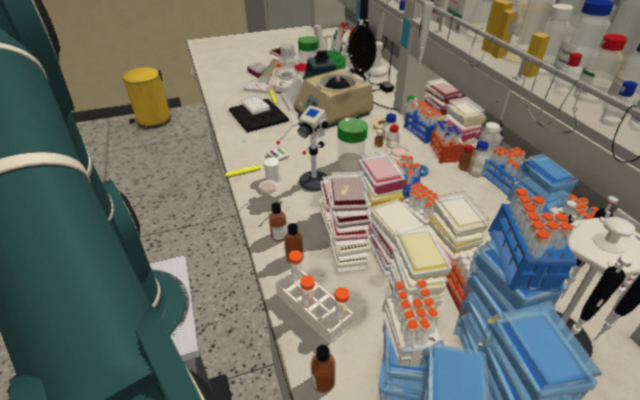

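View pics/top0.png

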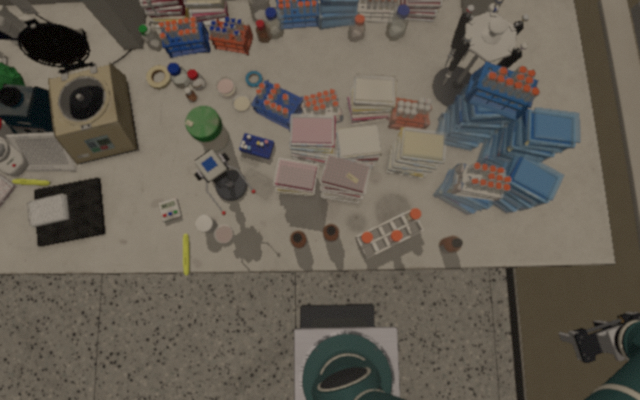

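The side view shows the rack at about (316,305), with caps at (295,257), (308,283) and (342,295). The inspection camera is at (313,120–185).

In the top view the rack is at (390,235), the head at (212,165), the red tips at about (253,190) and (222,212), the white pot at (204,222) and the dish at (225,235). There are three amber bottles, at (298,240), (331,232) and (451,243). The robot's left is image left, so the bottle at (298,240) is the one meant. An enlarged montage should confirm this.

```bash
python3 - <<'E'
import cv2,numpy as np
s=cv2.imread("pics/side0.png");t=cv2.imread("pics/top0.png")
def c(im,x,y):return cv2.resize(im[y:y+75,x:x+100],(400,300),interpolation=cv2.INTER_CUBIC)
m=np.vstack([np.hstack([c(s,265,245),c(t,345,190)]),np.hstack([c(s,260,95),c(t,180,140)])])
cv2.imwrite("pics/m0.png",m)
for n,im in(("side",s),("top",t)):
    hsv=cv2.cvtColor(im,cv2.COLOR_BGR2HSV)
    for nm,mk in(("red",cv2.inRange(hsv,(0,110,60),(3,255,255))|cv2.inRange(hsv,(172,110,60),(180,255,255))),("orange",cv2.inRange(hsv,(4,170,120),(14,255,255)))):
        k,_,st,ce=cv2.connectedComponentsWithStats(mk)
        print(n,nm,[(round(ce[i][0],1),round(ce[i][1],1),int(st[i][4])) for i in range(1,k) if st[i][4]>2 and 190<ce[i][0]<430 and 100<ce[i][1]<320])
E
```

```text
side red [(np.float64(393.8), np.float64(127.9), 52), (np.float64(277.8), np.float64(141.7), 6), (np.float64(271.5), np.float64(151.5), 4), (np.float64(304.2), np.float64(151.8), 6), (np.float64(386.8), np.float64(179.1), 52), (np.float64(389.9), np.float64(186.7), 218), (np.float64(339.0), np.float64(202.9), 23), (np.float64(354.2), np.float64(202.1), 48), (np.float64(352.2), np.float64(218.4), 69), (np.float64(353.2), np.float64(232.7), 57), (np.float64(385.0), np.float64(242.8), 28)]
side orange [(np.float64(429.3), np.float64(107.5), 75), (np.float64(425.3), np.float64(112.4), 17), (np.float64(403.5), np.float64(156.5), 6), (np.float64(410.0), np.float64(157.0), 3), (np.float64(404.0), np.float64(163.7), 7), (np.float64(410.4), np.float64(164.2), 12), (np.float64(416.6), np.float64(164.7), 9), (np.float64(409.7), np.float64(171.6), 7), (np.float64(419.4), np.float64(187.2), 51), (np.float64(424.7), np.float64(194.4), 89), (np.float64(428.6), np.float64(203.6), 13), (np.float64(294.9), np.float64(256.0), 153), (np.float64(307.0), np.float64(282.2), 145), (np.float64(421.5), np.float64(283.2), 39), (np.float64(399.3), np.float64(285.3), 40), (np.float64(341.6), np.float64(294.4), 160), (np.float64(402.8), np.float64(294.3), 41), (np.float64(424.8), np.float64(292.3), 41), (np.float64(417.4), np.float64(302.4), 47), (np.float64(428.6), np.float64(301.8), 46), (np.float64(405.2), np.float64(303.9), 43), (np.float64(420.7), np.float64(312.3), 54), (np.float64(408.8), np.float64(313.9), 48)]
top red [(np.float64(252.8), np.float64(190.6), 5), (np.float64(223.5), np.float64(212.5), 4)]
top orange [(np.float64(395.9), np.float64(235.4), 35), (np.float64(366.2), np.float64(237.3), 37)]
```

View pics/m0.png

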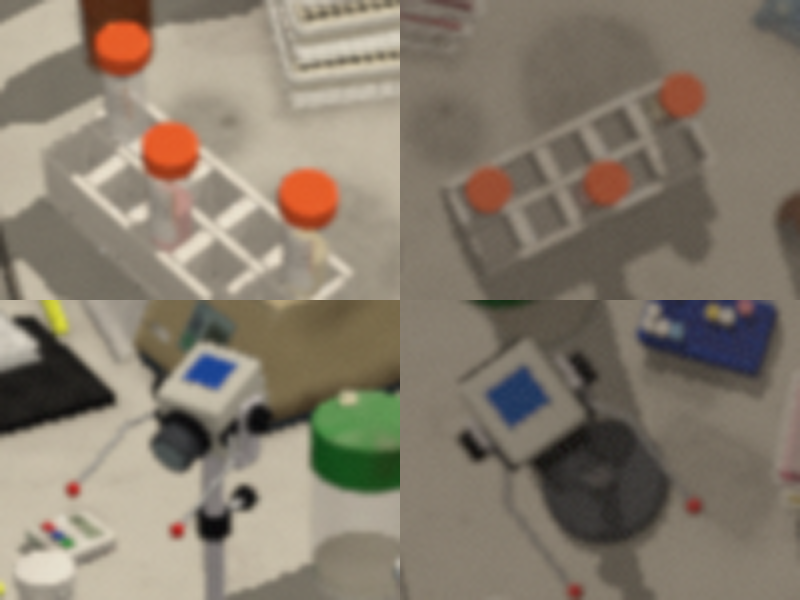

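The montage shows three tubes. The pink one has its cap at side (307,282) and top (396,235), in the middle front-row cell. The cream one is on the right at top (415,214) and the empty one on the left at (366,237). The head is tilted downward, with its red tips at side (278,142) and (304,152) and top (223.5,212.5) and (252.8,190.6).

Next I triangulate these points.

```bash
cat >h.py <<'E'
import cv2,numpy as np
from cell import bot
C={n:bot.calibration(n) for n in("side","top")}
def ray(n,p):
    c=C[n];u=cv2.undistortPoints(np.array([[p]],float),np.array(c["camera_matrix"]),np.array(c["dist"]))[0,0]
    E=np.array(c["extrinsics"]);d=E[:3,:3]@[u[0],u[1],1];return E[:3,3],d/np.linalg.norm(d)
def plane(n,p,z):
    o,d=ray(n,p);return o+d*(z-o[2])/d[2]
def tri(ps,pt):
    (a,d),(b,e)=ray("side",ps),ray("top",pt)
    s,t=np.linalg.lstsq(np.c_[d,-e],b-a,rcond=None)[0];P,Q=a+s*d,b+t*e
    return (P+Q)/2,np.linalg.norm(P-Q)
E
python3 - <<'E'
from h import *
np.set_printoptions(precision=4,suppress=True)
A=tri((277.8,141.7),(223.5,212.5));B=tri((304.2,151.8),(252.8,190.6));F=(A[0]+B[0])/2
print("tips",A,B,np.linalg.norm(A[0]-B[0]),"F",F)
d=A[0]-B[0];print("yaw of head y",np.degrees(np.arctan2(d[1],d[0])))
print("pitch",np.degrees(np.arcsin((.24-F[2])/.12)))
foot=plane("top",(231.2,186.2),.01);print("foot",foot,"horiz",np.linalg.norm(F[:2]-foot[:2]),foot-F)
t=cv2.imread("pics/top0.png")
hsv=cv2.cvtColor(t,cv2.COLOR_BGR2HSV)
for nm,p,z in(("pink",(395.9,235.4),.126),("clr",(366.2,237.3),.126),("cream",(415,214),.126),("bottle",(298,240),.125),("b2",(331,232),.125),("b3",(451,243),.125),("pot",(204,222),.074),("dish",(225,235),.015)):print(nm,plane("top",p,z))
for p in((307,282.2),(294.9,256),(341.6,294.4)):print("side cap",plane("side",p,.122))
print("capTri",tri((307,282.2),(395.9,235.4)))
# rack corners on top (crop coords)
for x,y in((442,187),(680,77),(710,160),(487,270)):print("corner",plane("top",(345+(x-400)/4,190+y/4),.05))
# head bright mask not needed
E
```

```text
tips (array([0.488 , 0.3357, 0.2037]), np.float64(0.0022829606320150177)) (array([0.5481, 0.2566, 0.2024]), np.float64(0.0022536909874255515)) 0.09935088709331946 F [0.5181 0.2961 0.2031]
yaw of head y 127.2102169063036
pitch 17.918393288747755
foot [0.6031 0.3606 0.01  ] horiz 0.10669635807648005 [ 0.085   0.0645 -0.1931]
pink [ 0.4238 -0.1465  0.126 ]
clr [ 0.4198 -0.0602  0.126 ]
cream [ 0.4854 -0.2057  0.126 ]
bottle [0.4153 0.1371 0.125 ]
b2 [0.437  0.0413 0.125 ]
b3 [ 0.3989 -0.3061  0.125 ]
pot [0.4785 0.4266 0.074 ]
dish [0.4436 0.3753 0.015 ]
side cap [ 0.4253 -0.1521  0.122 ]
side cap [ 0.422  -0.0638  0.122 ]
side cap [ 0.4884 -0.2112  0.122 ]
capTri (array([ 0.4255, -0.1483,  0.1172]), np.float64(0.0017434127990481009))
corner [ 0.4286 -0.0358  0.05  ]
corner [ 0.5113 -0.2247  0.05  ]
corner [ 0.4459 -0.2443  0.05  ]
corner [ 0.3647 -0.0682  0.05  ]
```

F is at (0.518, 0.296, 0.203), the head yaw is 37° and the pitch is about 18°. The pink tube stands at about (0.4235, -0.149). The tool always points down, so I'll lean the tube by pivoting it in the fingers against the rack cell wall.

First I move above it.

Call:
drive_tool --targets '[0,0,0,-4.5,0,0,0,0,-4.5,0,30,-22,0,0,0,30,-22,0,0,0,30,-22,0,0,0,30,-22,0,0,0,30,-22,0,0,0,30,-22,0,0,0]' --squeeze 15

```text
time_s: 0.77
tool_pos: [0.27, -0.41, 0.2193]
eef_rot: [0.979, 0.204, -0.0, -0.0]
contact_force: [0.4, -0.2, -0.1]
opening: 0.0942
gripper_force: 0.0
```

Call:
drive_tool --targets '[30,-22,0,0,0,30,-22,0,0,0,30,-22,0,0,0,30,-22,0,0,0,30,-22,0,0,0,30,-22,0,0,0,30,-22,0,0,0,30,-22,0,0,0]'

```text
time_s: 1.43
tool_pos: [0.4195, -0.1527, 0.2195]
eef_rot: [0.979, 0.204, -0.0, 0.0]
contact_force: [-0.2, -1.4, 0.1]
opening: 0.0942
gripper_force: 0.0
```

Call:
drive_tool --targets '[0,0,0,0,0,0,0,0,0,0]'

```text
time_s: 1.6
tool_pos: [0.4197, -0.1528, 0.2193]
eef_rot: [0.979, 0.206, -0.0, -0.0]
contact_force: [-0.3, -0.2, -0.3]
opening: 0.0941
gripper_force: 0.0
```

```bash
cat >>h.py <<'E'
from scipy.spatial.transform import Rotation as R
def to(target):
    s=bot.sense();r=R.from_quat(s["eef_rot"]);m=r.as_matrix()
    print("t",s["time_s"],"pos",np.round(s["tool_pos"],4),"xyaw",np.degrees(np.arctan2(m[1,0],m[0,0])).round(2),"zax",m[:,2].round(3),"shift mm",(m.T@(np.array(target)-s["tool_pos"])*1000).round(1),"open",s["opening"].__round__(4),"gf",s["gripper_force"],"F",np.round(s["contact_force"],2))
E
python3 -c "
from h import *
to((.4235,-.149,.080))"
```

```text
t 1.6 pos [ 0.4197 -0.1528  0.2193] xyaw 23.8 zax [-0.  0. -1.] shift mm [  5.   -1.9 139.3] open 0.0941 gf 0.0 F [-0.32 -0.22 -0.25]
```

Call:
drive_tool --targets '[5,-2,25,0,0,0,0,38,0,0,0,0,38,0,0,0,0,25,0,0,0,0,13,0,0,0,0,0,0,0]'

```text
time_s: 2.1
tool_pos: [0.4208, -0.1509, 0.0778]
eef_rot: [0.979, 0.204, -0.002, -0.001]
contact_force: [-1.0, -0.1, 1.0]
opening: 0.0942
gripper_force: 0.0
```

Call:
drive_tool --targets '[0,0,0,0,1,0,0,0,0,1,0,0,0,0,1,0,0,0,0,1,0,0,0,0,1,0,0,0,0,1,0,0,0,0,1,0,0,0,0,1]' --squeeze 15

```text
time_s: 2.77
tool_pos: [0.4229, -0.1506, 0.0806]
eef_rot: [0.979, 0.205, 0.0, 0.0]
contact_force: [-0.6, 0.5, 0.4]
opening: 0.0442
gripper_force: 0.0
```

Call:
drive_tool --targets '[0,0,0,0,1,0,0,0,0,1,0,0,0,0,1,0,0,0,0,1,0,0,0,0,1,0,0,0,0,1]'

```text
time_s: 3.27
tool_pos: [0.4229, -0.1506, 0.0804]
eef_rot: [0.979, 0.204, -0.0, -0.0]
contact_force: [0.6, 0.5, 0.0]
opening: 0.0336
gripper_force: 15.0
```

The opening of 33.6 mm suggests the fingers met the 35 mm cap rather than the body. I'll re-grip squarely on the cap.

Call:
drive_tool --targets '[0,0,0,0,0.4,0,0,0,0,0.4,0,0,0,0,0.4,0,0,-12,0,0.4,0,0,-12,0,0.4,0,0,-10,0,0.4,0,0,0,0,1,0,0,0,0,1]'

```text
time_s: 3.93
tool_pos: [0.4231, -0.1508, 0.1147]
eef_rot: [0.979, 0.204, 0.0, 0.0]
contact_force: [0.6, 0.7, 0.2]
opening: 0.0461
gripper_force: 0.0
```

Call:
drive_tool --targets '[0,0,0,0,1,0,0,0,0,1,0,0,0,0,1,0,0,0,0,1,0,0,0,0,1,0,0,0,0,1]' --squeeze 20

```text
time_s: 4.43
tool_pos: [0.4228, -0.1505, 0.1143]
eef_rot: [0.979, 0.205, -0.0, -0.0]
contact_force: [0.6, 0.3, -0.8]
opening: 0.0332
gripper_force: 20.0
```

Call:
drive_tool --targets '[0,0,-8,0,1,0,0,-12,0,1,0,0,-12,0,1,0,0,0,0,1,-5,0,0,0,1,-5,0,0,0,1,-5,0,0,0,1,-5,0,0,0,1]'

```text
time_s: 5.1
tool_pos: [0.4039, -0.1589, 0.1461]
eef_rot: [0.979, 0.204, -0.0, -0.0]
contact_force: [0.9, 1.0, 0.7]
opening: 0.0338
gripper_force: 20.0
```

Call:
drive_tool --targets '[-5,0,0,0,1,-5,0,0,0,1,-4,0,0,0,1,0,0,0,0,1,0,0,0,0,1]'

```text
time_s: 5.52
tool_pos: [0.3916, -0.1643, 0.1465]
eef_rot: [0.979, 0.204, -0.0, -0.0]
contact_force: [0.8, -0.2, 0.4]
opening: 0.0334
gripper_force: 20.0
```

```bash
python3 - <<'E'
from h import *
to((.4235,-.149,.080))
s=cv2.cvtColor(bot.grab_frame("side"),cv2.COLOR_RGB2BGR);t=cv2.cvtColor(bot.grab_frame("top"),cv2.COLOR_RGB2BGR)
cv2.imwrite("pics/m1.png",np.hstack([cv2.resize(s[220:340,250:350],(400,480)),cv2.resize(t[170:290,340:440],(400,480))]))
E
```

```text
t 5.5167 pos [ 0.3916 -0.1643  0.1465] xyaw 23.58 zax [-0.  0. -1.] shift mm [35.4 -1.2 66.5] open 0.0334 gf 20.000120252079796 F [ 0.84 -0.25  0.41]
```

View pics/m1.png

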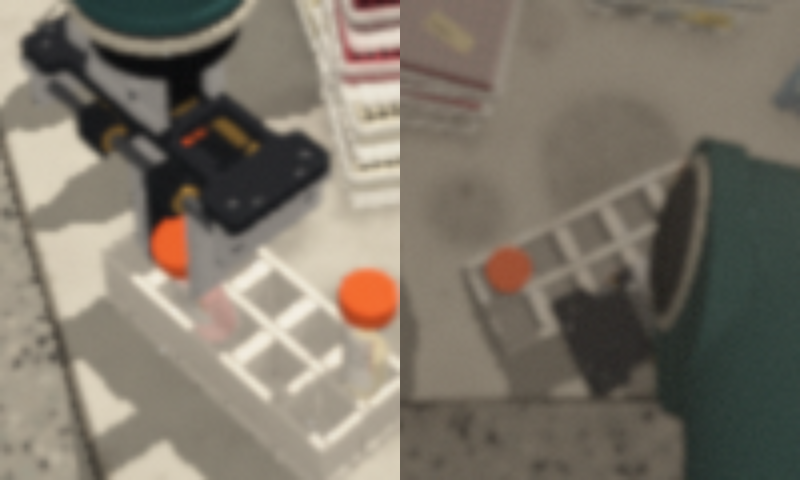

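The cap has moved forward while the pink end stays in the cell, so the tube leans in the fingers and the grip held at 20 N. I'll raise the grip force, lift, and measure the lean.

Call:
drive_tool --targets '[0,0,0,0,1,0,0,-10,0,1,0,0,-20,0,1,0,0,-30,0,1,0,0,-35,0,1,0,0,-35,0,1,0,0,-25,0,1,0,0,-10,0,1]' --squeeze 35

```text
time_s: 6.28
tool_pos: [0.3926, -0.1643, 0.3156]
eef_rot: [0.979, 0.205, 0.002, 0.001]
contact_force: [-0.3, 0.2, -0.5]
opening: 0.0328
gripper_force: 35.0
```

Call:
drive_tool --targets '[0,0,0,-7,1,0,0,0,-6.6,1,0,0,0,0,1,0,0,0,0,1]'

```text
time_s: 6.62
tool_pos: [0.3915, -0.164, 0.3112]
eef_rot: [0.948, 0.317, -0.0, -0.0]
contact_force: [-0.5, -0.0, -0.9]
opening: 0.0331
gripper_force: 35.0
```

```bash
python3 - <<'E'
from h import *
to((.44,.23,.31))
s=cv2.cvtColor(bot.grab_frame("side"),cv2.COLOR_RGB2BGR);t=cv2.cvtColor(bot.grab_frame("top"),cv2.COLOR_RGB2BGR)
p=bot.sense()["tool_pos"]
for n,im in(("s",s),("t",t)):
    cv2.imwrite(f"pics/{n}2.png",im)
c=C["side"];E=np.linalg.inv(np.array(c["extrinsics"]));q=cv2.projectPoints(np.array([p,p-[0,0,.09]]),cv2.Rodrigues(E[:3,:3])[0],E[:3,3],np.array(c["camera_matrix"]),np.array(c["dist"]))[0][:,0];print(q)
x,y=int(q[0,0])-60,int(q[0,1])-60
print(x,y);x=max(x,0);y=max(y,0)
cv2.imwrite("pics/m2.png",cv2.resize(s[y:y+150,x:x+150],(600,600)))
E
```

```text
t 6.6167 pos [ 0.3915 -0.164   0.3112] xyaw 37.0 zax [-0.001  0.    -1.   ] shift mm [ 275.9 -285.5    1.4] open 0.0331 gf 34.999428594019264 F [-0.52 -0.01 -0.89]
[[290.30545245 229.78720705]
 [292.45689101 260.3494711 ]]
230 169
```

View pics/m2.png

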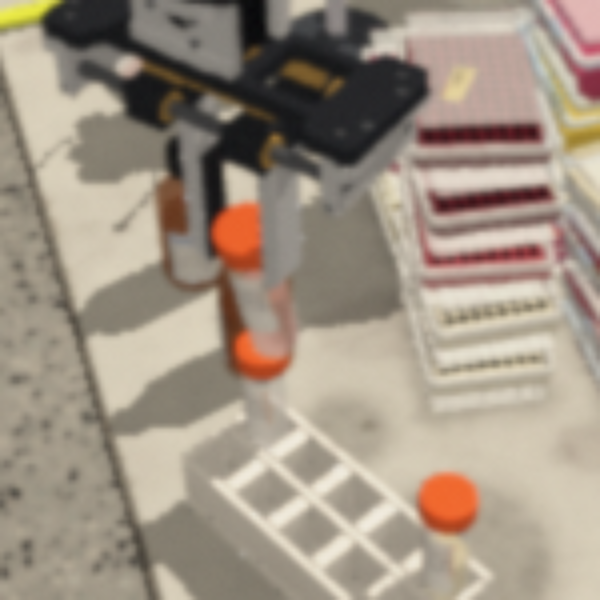

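The tube is out and held leaning, with its lower end near crop (270,350), but a bottle and the clear tube's cap behind it clutter the view. I'll travel to a waypoint in front of the camera and measure there.

Call:
drive_tool --targets '[12,-13,0,0,1,20,-20,0,0,1,25,-26,0,0,1,26,-27,0,0,1,26,-27,0,0,1,26,-27,0,0,1,26,-27,0,0,1,26,-27,0,0,1]'

```text
time_s: 7.38
tool_pos: [0.4231, 0.1052, 0.3116]
eef_rot: [0.948, 0.317, 0.0, 0.0]
contact_force: [1.1, -0.5, -1.5]
opening: 0.0334
gripper_force: 35.0
```

Call:
drive_tool --targets '[26,-27,0,0,1,25,-26,0,0,1,20,-20,0,0,1,12,-12,0,0,1,5,-5,0,0,1,0,0,0,0,1,0,0,0,0,1]'

```text
time_s: 7.97
tool_pos: [0.439, 0.2275, 0.3112]
eef_rot: [0.948, 0.318, -0.0, -0.0]
contact_force: [0.1, 0.0, -0.9]
opening: 0.0331
gripper_force: 35.0
```

```bash
python3 - <<'E'
from h import *
to((.4967,.2798,.281))
s=cv2.cvtColor(bot.grab_frame("side"),cv2.COLOR_RGB2BGR);t=cv2.cvtColor(bot.grab_frame("top"),cv2.COLOR_RGB2BGR)
cv2.imwrite("pics/s3.png",s);cv2.imwrite("pics/t3.png",t)
p=bot.sense()["tool_pos"]
o=[]
for n,im in(("side",s),("top",t)):
    c=C[n];E=np.linalg.inv(np.array(c["extrinsics"]));q=cv2.projectPoints(np.array([p]),cv2.Rodrigues(E[:3,:3])[0],E[:3,3],np.array(c["camera_matrix"]),np.array(c["dist"]))[0][0,0]
    x,y=int(q[0])-50,int(q[1])-60;print(n,q,x,y);o.append(cv2.resize(im[y:y+150,x:x+100],(400,600),interpolation=cv2.INTER_CUBIC))
cv2.imwrite("pics/m3.png",np.hstack(o))
E
```

```text
t 7.9667 pos [0.439  0.2275 0.3112] xyaw 37.12 zax [-0.001 -0.    -1.   ] shift mm [77.5 -6.9 30.1] open 0.0331 gf 34.9998189942562 F [ 0.08  0.01 -0.94]
side [267.29990757 131.0619346 ] 217 71
top [256.78000343 224.55279283] 206 164
```

View pics/m3.png

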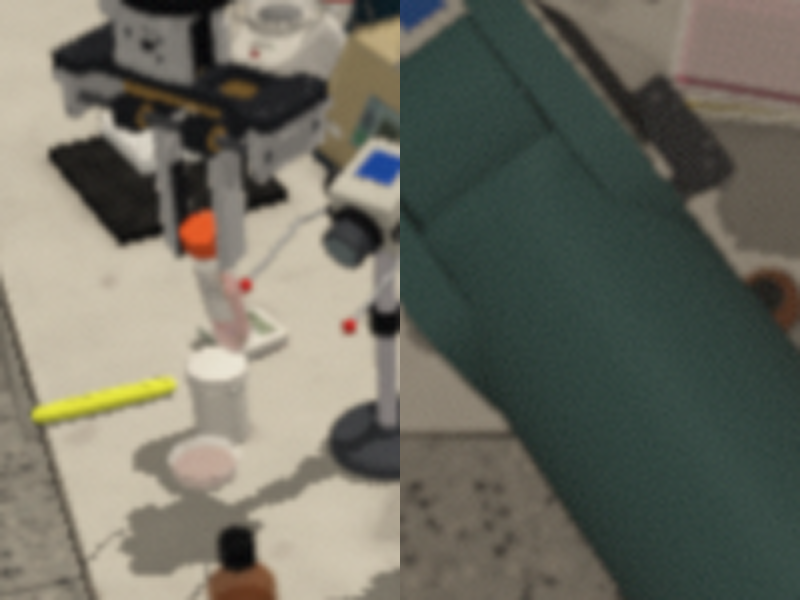

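The side view shows the tube cleanly: cap at crop (203,233), sample middle at about (229,314), lower end at about (233,347). Its lean is in the tool's x–z plane, so I intersect the rays with that plane.

```bash
cat >>h.py <<'E'
def lean(pts,F=np.array([.5181,.2961,.2031])):
    s=bot.sense();m=R.from_quat(s["eef_rot"]).as_matrix();T=np.array(s["tool_pos"]);g=T-.005*m[:,2]
    for p in pts:
        o,d=ray("side",p);k=m[:,1]@(g-o)/(m[:,1]@d);P=o+k*d;v=m.T@(P-g)*1000
        print(p,P.round(4),"rel grasp",v.round(1),"len",np.linalg.norm(v).round(1),"lean",np.degrees(np.arctan2(v[0],v[2])).round(1),"to F",(m.T@(F-P)*1000).round(1))
E
python3 - <<'E'
from h import *
f=lambda x,y:(217+x/4,71+y/4)
lean([f(203,233),f(229,314),f(233,347)])
s=cv2.imread("pics/s3.png");hsv=cv2.cvtColor(s,cv2.COLOR_BGR2HSV)
mk=cv2.inRange(hsv,(0,35,60),(12,110,255))|cv2.inRange(hsv,(165,35,60),(180,110,255))
mk[:, :262]=0;mk[:,281:]=0;mk[:130]=0;mk[162:]=0
ys,xs=np.nonzero(mk);print(len(xs),xs.mean(),ys.mean(),xs.min(),xs.max(),ys.min(),ys.max())
lean([(xs.mean(),ys.mean())])
E
```

```text
(267.75, 129.25) [0.4412 0.2284 0.3158] rel grasp [2.5 0.  0.7] len 2.6 lean 75.3 to F [102.2  -7.7 112.6]
(274.25, 149.5) [0.4563 0.2398 0.2411] rel grasp [21.4 -0.  75.3] len 78.3 lean 15.9 to F [83.3 -7.7 38. ]
(275.25, 157.75) [0.4572 0.2404 0.2125] rel grasp [ 22.5  -0.  103.9] len 106.3 lean 12.2 to F [82.1 -7.7  9.3]
122 274.2295081967213 147.24590163934425 262 280 130 158
(np.float64(274.2295081967213), np.float64(147.24590163934425)) [0.4569 0.2403 0.2482] rel grasp [22.2 -0.  68.2] len 71.7 lean 18.0 to F [82.5 -7.7 45.1]
```

Call:
drive_tool --targets '[0,-8,10,0,1,0,0,20,0,1,10,0,0,0,1,15,0,0,0,1,15,0,0,0,1,10,0,0,0,1,10,0,0,0,1,0,0,0,0,1]'

```text
time_s: 8.73
tool_pos: [0.483, 0.2717, 0.2813]
eef_rot: [0.948, 0.319, -0.0, -0.001]
contact_force: [0.4, -0.0, 0.2]
opening: 0.0328
gripper_force: 35.0
```

Call:
drive_tool --targets '[8,0,0,0,1,7,0,0,0,1,5,0,0,0,1,0,0,0,0,1,0,0,0,0,1,0,0,0,0,1]'

```text
time_s: 9.23
tool_pos: [0.4978, 0.283, 0.2815]
eef_rot: [0.948, 0.319, -0.0, 0.0]
contact_force: [-0.2, 0.5, -1.3]
opening: 0.0331
gripper_force: 35.0
```

```bash
python3 - <<'E'
from h import *
to((.4967,.2798,.281))
s=cv2.cvtColor(bot.grab_frame("side"),cv2.COLOR_RGB2BGR);cv2.imwrite("pics/s4.png",s)
cv2.imwrite("pics/m4.png",cv2.resize(s[90:190,240:340],(600,600),interpolation=cv2.INTER_CUBIC))
E
```

```text
t 9.2333 pos [0.4978 0.283  0.2815] xyaw 37.21 zax [-0. -0. -1.] shift mm [-2.8  1.9  0.5] open 0.0331 gf 34.99983416724717 F [-0.25  0.46 -1.28]
```

View pics/m4.png

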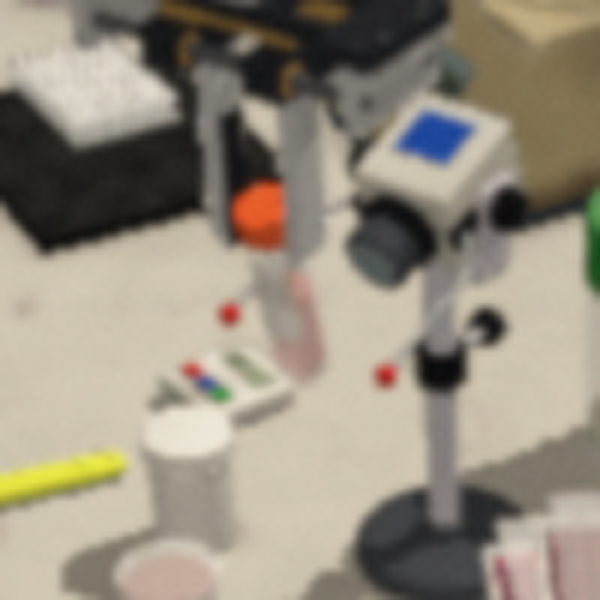

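The tube sits between the tips, with tips at crop (230,314) and (386,376) and a midpoint of (308,345). The lower end is at about (303,378) and the sample middle at about (297,342). I'll check the residual.

```bash
python3 - <<'E'
from h import *
f=lambda x,y:(240+x/6,90+y/6)
lean([f(297,342),f(302,374),f(308,345)])
E
```

```text
(289.5, 147.0) [0.5151 0.2961 0.2029] rel grasp [21.8 -0.  83.7] len 86.4 lean 14.6 to F [ 2.4  1.8 -0.2]
(290.3333333333333, 152.33333333333334) [0.5171 0.2975 0.1824] rel grasp [ 24.2   0.  104.1] len 106.9 lean 13.1 to F [ -0.1   1.8 -20.7]
(291.3333333333333, 147.5) [0.5221 0.3013 0.1964] rel grasp [30.5  0.  90.1] len 95.1 lean 18.7 to F [-6.3  1.8 -6.7]
```

The sample is about 3 mm from the focus and the lean is about 14–15° against 18°. Both are within tolerance, and nothing shows in the force reading. I'll hand it in.

```bash
python3 -c "
from cell import bot
print(abs(bot.sense()['dq']).max() if hasattr(bot.sense()['dq'],'max') else bot.sense()['dq']);print(bot.close_job())"
```

```text
0.0012295030905793481
the job is handed in; nothing more can be done
None
```

I handed the job in at about 9 s with the pink tube held still at the inspection camera, its sample about 3 mm from the focus and leaning about 14° against the head's 18° by my last picture; no verdict was returned.

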